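# Bring the ball tray to the fitter's pipe ring

### The job

A loose steel bearing ball sits in the shallow pocket of the carrying tray: take the tray by its upright post, draw it straight out of the keeper's open end from under the two lips, and carry it, never letting the ball leave its pocket, to the wide, short pipe ring. Finish while still holding it in the gripper, level and still, with the pocket centred over the ring and the tray's underside about 5 cm above the ring's top. Leave both pipe rings, the paste tin and the tape measure where they stand.

Things in the scene. Friction and masses are not known exactly. Their poses are not given: they have to be found in the camera images.
- keeper: dark fixed steel channel, 130 mm long (x), 100 wide (y; 130 over its bolted tabs), 22 high; origin at centre of underside. Open end looks along its own -x (to the robot), far end closed. Floor 4 thick, inner width 88; two lips 18 to 22 mm above the table run over the tray's long edges, 64 mm slot between. Out when the tray's post is over 142 mm along the keeper's -x from the keeper's origin
- tray: carrying tray, origin at centre of underside: aluminium plate 150 mm long (x), 80 wide (y), 10 thick, 0.3 kg, balanced near its central upright post. Starts in the keeper with 4 mm play at each side and above, x along the keeper's x within a degree or so, post centre 16 to 35 mm to the -x side of the keeper's origin. Its pocket is at its +x end, the end deeper in the keeper
- tray_grip (a point): grip point on the tray's post, on the post's axis 75 mm above the tray's underside. The post is steel, 20 x 20 mm square, faces square to the tray's x and y, at the plate's centre, top 95 mm above the underside; round foot 34 mm wide, 4 mm high. Axes as the tray
- tray_pocket (a point): where the ball's centre is when in the middle of the pocket: 56 mm from the post along the tray's +x, 19.5 mm above the tray's underside; axes as the tray. The pocket is a round recess 26 mm wide and 3 mm deep
- ball_center (a point): centre of the loose steel ball, 25 mm across, 64 g. It rolls about 5 mm either way within the pocket and goes over the 3 mm rim if the tray is tipped beyond about 35 degrees or jerked or stopped sharply
- wide_ring_center (a point): centre (half-way up) of the wide, short pipe off-cut, 48 mm across, 34 mm high, bore about 28 mm, standing on the table, loose
- narrow_ring_center (a point): centre (half-way up) of the narrow, tall pipe off-cut, 34 mm across, 50 mm high, standing on the table, loose; a bystander. The two pipe rings may have changed places
- paste_tin_center (a point): centre (half-way up) of the round tin of paste, 69 mm across, 44 mm high, loose; a bystander
- tape_measure_center (a point): centre (half-way up) of the tape measure lying on its side, 62 x 79 x 36 mm, loose; a bystander
Not all that is in view belongs to the job. There is more than one size of the tray; the one meant has the size given above.

How it is judged:
By the outcome, as a careful person would: the job done as asked, in the order asked, and still so for the second after the job is handed in, while the arm keeps its last pose, push and grip.
It also fails if it takes over 48 s, if anything falls off the work surface, if the arm or the gripper's body presses on something with over 40 N, if the wrist force passes 120 N, or if a joint passes its speed limit or range.

### The arm

A 6-joint arm with a two-finger parallel gripper is mounted at the origin on a cart in front of the work surface, level with it; the furniture and walls round the work are solid. World frame = base frame: x ahead of the robot, y to its left, z up, the work surface at z = 0. Lengths are in mm, angles in rad, forces in N, time in s.
With the tool pointing down it reaches from about 375 to 925 mm from the base axis. Payload 5.7 kg.
Tool frame: the origin (TCP) lies at the very end of the fingers, on their centre line; the grasp point (between the pads) lies 19 mm behind it; z points along the fingers, y is the line along which they close (so a half turn about z gives the same grasp; the last joint's range is limited). The gripper opens to 85 mm and grips with 20 to 120 N. Pads are 22 mm wide; open, the fingers measure 114 mm over their backs; the gripper's body (76 mm by 85 mm) begins 54 mm behind the grasp point. The pads swing forward as they close: fully open they stand 13 mm farther back than shut.
Start: joints at [1.054, 0.359, 1.51, -0, 1.272, -0.115], TCP at [234.635, 552.186, 231.267] pointing down, gripper open.
Joint ranges: [-2.97, 2.97], [-1.01, 2.36], [0.21, 2.38], [-0.96, 4.11], [0.2, 2.71], [-2.98, 2.98]. Speed limits (rad/s): [2.39, 2.39, 3.14, 3.14, 3.14, 3.14].

### API

Orientations are given as a unit quaternion [w, x, y, z].
In Python, from workcell import env gives the robot as it stands.
- The arm moves only by the tool play_rows, never from a script. Its argument "increments" is text: rows parted by semicolons, each of 7 numbers parted by spaces: the shift along the tool's x, y, z each as a share of 40 mm, from -1 to 1, then the turn, a rotation vector about the tool's x, y, z each as a share of 6 degrees, from -1 to 1, then the gripper command: -1 is fully open, 1 is shut, values between are in proportion. A call has 1 to 12 rows; each row shifts and turns the commanded pose from where the row before left it, along the tool's axes as they then stand; what a row does not reach is not made up. A row lasts 1/12 s, in which the tool goes at most 41.7 mm and 7.16 degrees, less where a joint would pass 70% of its speed; a pose out of reach is approached as far as the arm can. A call with a number of a shift or a turn outside -1 to 1 is refused whole. A call with a gripper value outside its range is refused whole. The fingers move at their own pace and stop on an object; the grip force is fixed at half the most. Time passes only in rows, so rows that do not move let the fingers close. It gives the time, the measured TCP pose, the force, the opening and the grip force at its end, in the units of the state.
- env.get_state(): the state, without advancing time (a new reading comes with each control period).
- env.snapshot(name): name is "scene" or "top" or "wrist"; returns the picture (400x640x3 uint8, red, green, blue); there is no depth.
- env.get_calibration(name): a dict with "mtx" (3x3 intrinsics, pixels), "dist_coeffs" ([k1, k2, p1, p2, k3] as OpenCV has them; the pictures are not rectified), "R" (3x3) and "t" (3): a world point X has camera coordinates R X + t; the wrist camera has in their place "hand_eye" (4x4, takes a point from camera to tool coordinates, whose origin is the TCP and whose axes are the flange's). Camera axes: x right, y down, z forward; pixel columns grow to the right and rows downward; lengths in mm; the calibration is good to about 2 mm. A picture is of the moment at which its call begins: read the wrist's pose just before it. get_calibration takes no time and is no camera call.
- env.close_job(): hands the job in; it is judged then, once.
Trained networks look in the newest picture that a camera, given by its name, has taken for a name from the list of things; names that differ only in an ending like _2 or _b are one class to them, and where a whole thing is asked for, a point or a joint stands for the part that bears it (a point fixed in the world has none). Each returns a list of dicts, best first, with "conf" (0 to 1); they miss things now and then, are a little off and sometimes report something else, mostly with a low value. They report only what shows in the picture. A call takes as long as a camera call. They do not tell look-alikes from the thing itself.
- env.look_for(name, camera): "xy" ([column, row] in pixels, amid what is visible of it).
- env.regions_of(name, camera): "region" (400x640 bool, what is visible of it) and "xy" ([column, row] in pixels, amid what is visible of it).
The state is a dict: "clock": time; "joint_positions": joint angles; "dq": joint speeds; "effort": joint torques, N m; "tcp_pos": TCP position; "tcp_rot": TCP orientation; "wrist_force": force on the tool from outside, world axes, zero at the start; "ft_torque": the same for the moment, N m; "grip_width": opening from 0.0 (shut) to 1.0 (fully open); "gripper_force": force on a finger pad.
Only numpy, scipy, OpenCV 4.12 (cv2) and the standard library are available. Lean on these libraries where they do the work, as an engineer would, in place of code of your own. Each camera call takes 0.05 s, during which the arm holds its last target. There are 200 camera calls.

## Working session

There is one attempt and no reset: what is moved stays moved. The work goes in short steps, Python scripts to look and compute and a tool call to move; the robot and the scene stay as the last step left them, time stands still between calls to the robot, and variables do not carry over. Pictures are saved under pics/ and viewed, at most 10 in all, crops included, and the job is handed in when it is done.

Besides the shell and the picture viewer there is one more tool, called after "Request:" as a command line: name --argument value ..., lists and objects as JSON in quotes. play_rows: Moves the arm, as the interface text tells. Shift numbers are shares of 40 mm and turn numbers shares of 6 degrees, none past 1 either way. Its arguments: {"type":"object","properties":{"increments":{"type":"string"}},"required":["increments"]}

```bash
mkdir -p pics; ls
cat > h.py <<'E'
import numpy as np, cv2
from workcell import env
from scipy.spatial.transform import Rotation as Ro
def cam(n, st=None):
    c=env.get_calibration(n)
    if 'R' in c: return np.array(c['mtx']),np.array(c['dist_coeffs']),np.array(c['R']),np.array(c['t']).ravel()
    st=st or env.get_state(); q=st['tcp_rot']
    T=np.eye(4);T[:3,:3]=Ro.from_quat([q[1],q[2],q[3],q[0]]).as_matrix();T[:3,3]=st['tcp_pos']
    W=np.linalg.inv(T@np.array(c['hand_eye']))
    return np.array(c['mtx']),np.array(c['dist_coeffs']),W[:3,:3],W[:3,3]
def plane(uv,z,C):
    K,d,R,t=C
    p=cv2.undistortPoints(np.array(uv,float).reshape(-1,1,2),K,d).reshape(-1,2)
    r=np.c_[p,np.ones(len(p))]@R; o=-R.T@t
    return o+r*((z-o[2])/r[:,2])[:,None]
def proj(X,C):
    K,d,R,t=C
    return cv2.projectPoints(np.array(X,float).reshape(-1,1,3),cv2.Rodrigues(R)[0],t,K,d)[0].reshape(-1,2)
def save(im,f): cv2.imwrite('pics/'+f,im[:,:,::-1])
E
python3 - <<'E'
from h import *
for n in ['top','scene']:
    save(env.snapshot(n),n+'1.png')
    C=cam(n)
    print(n,-C[2].T@C[3])
    for k,z in [('keeper',11),('tray',10),('tray_grip',75),('ball_center',23.5),('wide_ring_center',17),('narrow_ring_center',25),('paste_tin_center',22),('tape_measure_center',18)]:
        for r in env.look_for(k,n): print(k,np.round(r['xy']),round(r['conf'],2),plane(r['xy'],z,C)[0].round())
s=env.get_state();print(s['tcp_rot'],s['tcp_pos'],s['clock'],s['grip_width'])
E
```

```text
pics
top [ 409.57516956   39.10027456 1105.50627921]
keeper [240. 148.] 0.62 [685. 247.  11.]
tray [267. 296.] 0.96 [312. 174.  10.]
tray [300. 206.] 0.94 [535.  93.  10.]
tray [243. 181.] 0.86 [599. 238.  10.]
tray_grip [241. 181.] 0.96 [589. 230.  75.]
tray_grip [264. 296.] 0.6 [318. 173.  75.]
ball_center [242. 155.] 0.4 [665. 240.  24.]
wide_ring_center [244. 178.] 0.73 [606. 235.  17.]
wide_ring_center [353. 201.] 0.65 [545. -41.  17.]
narrow_ring_center [386. 150.] 0.61 [ 676. -126.   25.]
narrow_ring_center [240. 149.] 0.51 [679. 246.  25.]
paste_tin_center [327. 137.] 0.63 [711.  23.  22.]
tape_measure_center [392. 230.] 0.88 [ 471. -137.   18.]
scene [ 100.91862186 -372.04631033  722.84475795]
keeper [312. 150.] 0.69 [640. 224.  11.]
tray [292. 154.] 0.93 [591. 249.  10.]
tray [316. 196.] 0.79 [535.  97.  10.]
tray [220. 234.] 0.78 [305. 163.  10.]
tray_grip [317. 199.] 0.97 [493.  48.  75.]
tray_grip [294. 154.] 0.61 [551. 192.  75.]
tray_grip [218. 229.] 0.6 [290. 129.  75.]
wide_ring_center [355. 228.] 0.63 [528. -34.  17.]
narrow_ring_center [422. 218.] 0.64 [ 649. -123.   25.]
paste_tin_center [392. 175.] 0.98 [711.  10.  22.]
tape_measure_center [371. 272.] 0.58 [ 468. -135.   18.]
[-4.25703364e-06  1.99557285e-01  9.79886161e-01 -2.63683201e-05] [234.65662854 552.1837459  231.29313181] 0.9 0.9952752249645819
```

Run:
```python
import cv2
a=cv2.imread('pics/top1.png')[90:340,190:450];b=cv2.imread('pics/scene1.png')[110:310,180:480]
a=cv2.resize(a,(416,400),interpolation=2);b=cv2.resize(b,(384,256),interpolation=2)
a2=cv2.resize(cv2.imread('pics/top1.png')[90:340,190:450],(780,600) if 0 else (624,600),interpolation=cv2.INTER_CUBIC)
cv2.imwrite('pics/c1.png',a2)
cv2.imwrite('pics/c2.png',cv2.resize(cv2.imread('pics/scene1.png')[110:310,180:480],(798,532),interpolation=cv2.INTER_CUBIC))
```

```text
(no output)
```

View pics/c1.png

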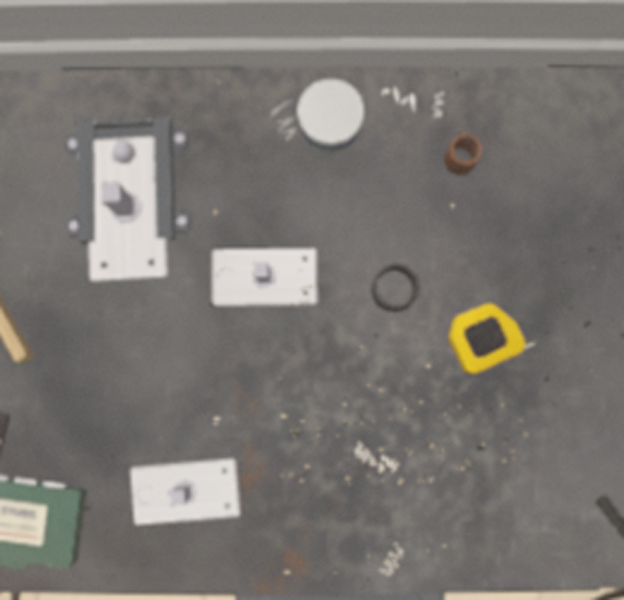

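View pics/c2.png

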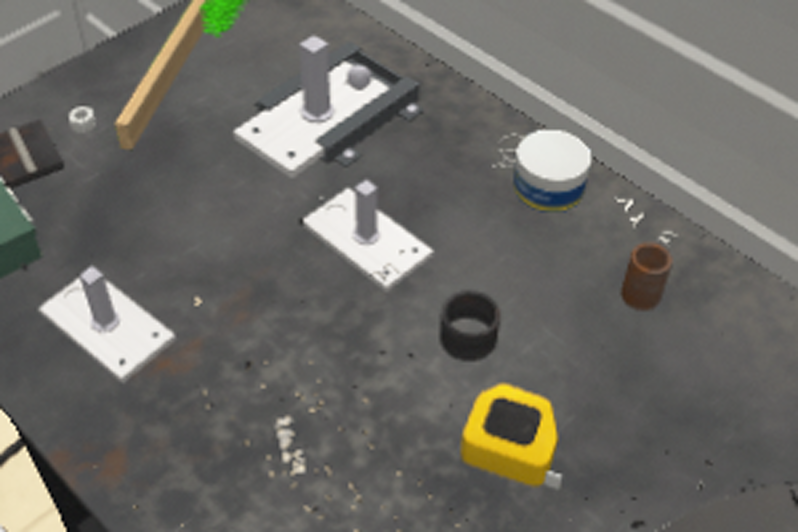

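The tray meant is the one in the keeper, at top pixel (240,175): it has the ball, at (241,153), and the tall post. The look-alikes are the loose trays at (300,206) and (266,295), which are smaller, have short posts and carry no ball. The wide ring is the dark one at (354,210) and the narrow one is the brown at (382,154). The network's "ring" hits on the keeper are false.

Run:
```python
from h import *
C=cam('top'); env.snapshot('top')
for k,z in [('tray',14),('wide_ring_center',17),('narrow_ring_center',25),('keeper',22),('paste_tin_center',22)]:
    for r in env.regions_of(k,'top'):
        m=r['region'].astype(np.uint8)
        if not m.any(): continue
        c=max(cv2.findContours(m,0,2)[0],key=cv2.contourArea)
        if len(c)<4: continue
        P=plane(c[:,0],z,C)[:,:2].astype(np.float32)
        rect=cv2.minAreaRect(P)
        print(k,round(r['conf'],2),np.round(r['xy']),[np.round(v,1) for v in rect])
print('post',plane([[190+112/2.4,90+190/2.4]],99,C).round(), plane([[190+122/2.4,90+208/2.4]],16,C).round())
print('ball',plane([[190+123/2.4,90+151/2.4]],23.5,C).round())
print('ring',plane([[190+395/2.4,90+288/2.4]],25,C).round())
print('keeper sides',plane([[190+a/2.4,90+b/2.4] for a,b in [(79,120),(77,238),(171,118),(173,236)]],22,C).round())
```

```text
tray 0.96 [266. 295.] [array([314.6, 174.9]), array([ 56.5, 106.1]), np.float64(5.4)]
tray 0.86 [300. 208.] [array([537. ,  93.4]), array([103.4,  55.7]), np.float64(89.7)]
tray 0.8 [241. 182.] [array([611.5, 240.1]), array([151.1,  79.2]), np.float64(3.3)]
wide_ring_center 0.59 [360. 203.] [array([534.6, -53.3]), array([44.5, 24.5]), np.float64(46.6)]
narrow_ring_center 0.76 [386. 154.] [array([ 665.9, -118.3]), array([31.7, 43.5]), np.float64(55.6)]
keeper 0.76 [238. 153.] [array([640.6, 237.5]), array([134. , 125.8]), np.float64(1.6)]
paste_tin_center 0.95 [328. 136.] [array([709.1,  21.6]), array([63.9, 76.3]), np.float64(89.8)]
post [[613. 237.  99.]] [[610. 242.  16.]]
ball [[670. 241.  24.]]
ring [[522. -44.  25.]]
keeper sides [[705. 290.  22.]
 [577. 288.  22.]
 [706. 191.  22.]
 [579. 187.  22.]]
```

Request:
play_rows --increments "-0.84 -0.25 0 0 0 0 -1;-0.84 -0.25 0 0 0 0 -1;-0.84 -0.25 0 0 0 0 -1;-0.84 -0.25 0 0 0 0 -1;-0.84 -0.25 0 0 0 0 -1;-0.84 -0.25 0 0 0 0 -1;-0.84 -0.25 0 0 0 0 -1;-0.84 -0.25 0 0 0 0 -1;-0.84 -0.25 0 0 0 0 -1;-0.84 -0.25 0 0 0 0 -1;-0.84 -0.25 0 0 0 0 -1;-0.84 -0.25 0 0 0 0 -1"

```text
clock: 2.2
tcp_pos: [560.0, 282.7, 231.4]
tcp_rot: [0.0, 0.2, 0.98, 0.0]
wrist_force: [0.6, 0.8, -0.3]
grip_width: 0.996
gripper_force: 0.0
```

Request:
play_rows --increments "-0.84 -0.25 0 0 0 0 -1;-0.84 -0.25 0 0 0 0 -1;0 0 0 0 0 -0.9 -1;0 0 0 0 0 -0.9 -1;0 0 0 0 0 -0.9 -1;0 0 0 0 0 -0.9 -1;0 0 0 0 0 -0.6 -1;0 0 0 0 0 0 -1;0 0 0 0 0 0 -1"

```text
clock: 2.95
tcp_pos: [612.8, 239.4, 231.2]
tcp_rot: [-0.0, -0.018, 1.0, -0.0]
wrist_force: [0.2, -0.2, 0.0]
grip_width: 0.997
gripper_force: 0.0
```

Run:
```python
from h import *
s=env.get_state();im=env.snapshot('wrist');save(im,'w1.png');C=cam('wrist',s)
R=Ro.from_quat(np.roll(s['tcp_rot'],-1)).as_matrix()
print(s['clock'],s['tcp_pos'],R.round(3),s['joint_positions'])
print(env.get_calibration('wrist')['hand_eye'])
for n,z in [('tray',14),('tray_grip',79),('ball_center',27.5)]:
    for r in env.look_for(n,'wrist'): print(n,r,plane(r['xy'],z,C))
```

```text
2.95 [612.82928499 239.3780682  231.22460945] [[-0.999 -0.036 -0.   ]
 [-0.036  0.999 -0.   ]
 [ 0.    -0.    -1.   ]] [ 2.67516264e-01  4.42044718e-01  1.37607602e+00 -8.26902043e-05
  1.32361175e+00 -1.33920390e+00]
[[-1.32346531e-03 -9.63993724e-01 -2.65921697e-01  6.81663611e+01]
 [ 9.99999108e-01 -1.22743186e-03 -5.27326357e-04 -3.58407365e-01]
 [ 1.81938536e-04 -2.65922157e-01  9.63994488e-01 -1.43297391e+02]
 [ 0.00000000e+00  0.00000000e+00  0.00000000e+00  1.00000000e+00]]
tray {'xy': [322.2, 151.3], 'conf': 0.96} [[594.40086141 235.33603252  14.        ]]
tray {'xy': [187.9, 93.8], 'conf': 0.71} [[538.4513381   91.23503069  14.        ]]
tray_grip {'xy': [324.5, 150.8], 'conf': 0.78} [[584.92012411 237.63503073  79.        ]]
ball_center {'xy': [321.1, 216.4], 'conf': 0.69} [[665.97287426 236.5303319   27.5       ]]
```

View pics/w1.png

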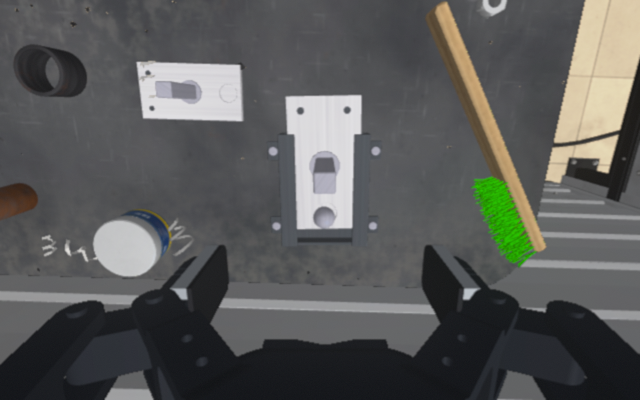

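The tray front corners are at (287,97) and (362,95), the post top is near (325,182) and the ball at (324,217). The fingers straddle the post.

Run:
```python
from h import *
im=cv2.imread('pics/w1.png')
s=env.get_state();C=cam('wrist',s)
print('front corners',plane([(287,97),(362,95)],14,C).round(1))
print('ball',plane([(324.5,216.5)],27.5,C).round(1),'posttop',plane([(325,182)],99,C).round(1))
print('keeper lips',plane([(281,134),(282,242),(369,134),(367,242)],22,C).round(1))
P=proj([[611,240,99]],C);print(P)
c=cv2.resize(im[85:255,260:390],None,fx=3.5,fy=3.5,interpolation=cv2.INTER_CUBIC);cv2.imwrite('pics/w1c.png',c)
```

```text
front corners [[538.1 196.1  14. ]
 [533.2 275.5  14. ]]
ball [[665.9 240.5  27.5]] posttop [[609.3 239.   99. ]]
keeper lips [[576.3 190.7  22. ]
 [701.2 191.9  22. ]
 [573.  284.8  22. ]
 [697.6 291.4  22. ]]
[[326.11563159 183.98657536]]
```

View pics/w1c.png

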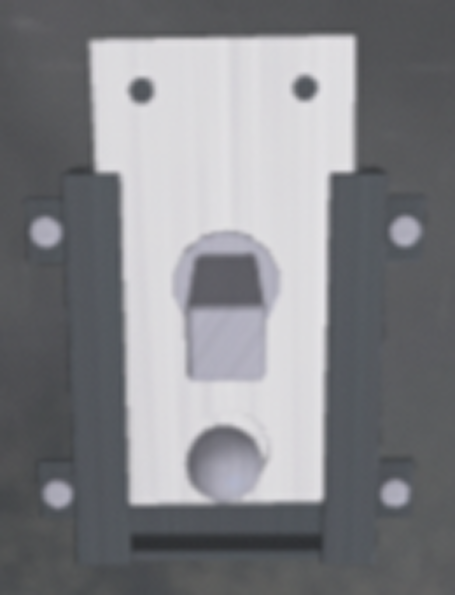

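Run:
```python
from h import *
s=env.get_state();C=cam('wrist',s)
f=lambda L,z: plane([(260+a/3.5,85+b/3.5) for a,b in L],z,C)
print('post',f([(227,343)],99).round(1))
def yaw(P): d=P[1]-P[0]; return np.degrees(np.arctan2(d[1],d[0])).round(2)
b=f([(45,232),(58,493),(405,231),(395,493)],8);print('bolts',b.round(1),b.mean(0).round(1),yaw(b[:2]),yaw(b[2:]),yaw(b[[0,2]])-90,yaw(b[[1,3]])-90)
t=f([(90,38),(356,36)],14);print('front',t.round(1),yaw(t)-90)
t=f([(142,90),(305,87)],14);print('holes',t.round(1),yaw(t)-90)
l=f([(66,172),(80,560),(386,172),(380,560)],22);print('lips',yaw(l[:2]),yaw(l[2:]),l.mean(0))
```

```text
post [[610.2 238.9  99. ]]
bolts [[597.2 179.7   8. ]
 [686.7 183.6   8. ]
 [592.7 295.6   8. ]
 [682.5 299.1   8. ]] [639.8 239.5   8. ] 2.47 2.24 2.2099999999999937 2.049999999999997
front [[536.9 194.7  14. ]
 [533.5 275.2  14. ]] 2.4599999999999937
holes [[551.6 210.7  14. ]
 [549.  260.6  14. ]] 3.069999999999993
lips 1.99 3.28 [638.991803   240.24590921  22.        ]
```

Request:
play_rows --increments "0.07 0 0.6 0 0 0 -1;0 0 0.8 0 0 0 -1;0 0 0.8 0 0 0 -1;0 0 0.8 0 0 0 -1;0 0 0.6 0 0 0 -1;0 0 0.4 0 0 0 -0.5;0 0 0.27 0 0 0 0;0 0 0 0 0 0 0.2;0 0 0 0 0 0 0.3;0 0 0 0 0 0 0.35;0 0 0 0 0 0 0.35"

```text
clock: 4.07
tcp_pos: [611.3, 239.6, 62.2]
tcp_rot: [0.001, -0.019, 1.0, 0.0]
wrist_force: [0.2, -0.9, -0.4]
grip_width: 0.325
gripper_force: 0.0
```

Request:
play_rows --increments "0 0 0 0 0 0 0.4;0 0 0 0 0 0 0.45;0 0 0 0 0 0 0.5;0 0 0 0 0 0 0.55;0 0 0 0 0 0 0.6;0 0 0 0 0 0 1;0 0 0 0 0 0 1;0 0 0 0 0 0 1;0 0 0 0 0 0 1;0 0 0 0 0 0 1"

```text
clock: 4.9
tcp_pos: [610.4, 239.1, 61.2]
tcp_rot: [0.0, -0.019, 1.0, -0.0]
wrist_force: [-1.2, -1.5, 6.2]
grip_width: 0.228
gripper_force: 59.3
```

Run:
```python
from h import *
s=env.get_state();print({k:np.round(s[k],3) for k in ['clock','tcp_pos','tcp_rot','wrist_force','ft_torque','grip_width','gripper_force']})
im=env.snapshot('wrist');save(im,'w2.png')
```

```text
{'clock': np.float64(4.9), 'tcp_pos': array([610.44 , 239.111,  61.225]), 'tcp_rot': array([ 0.   , -0.019,  1.   , -0.   ]), 'wrist_force': array([-1.233, -1.466,  6.242]), 'ft_torque': array([-0.085,  0.089, -0.027]), 'grip_width': np.float64(0.228), 'gripper_force': np.float64(59.338)}
```

View pics/w2.png

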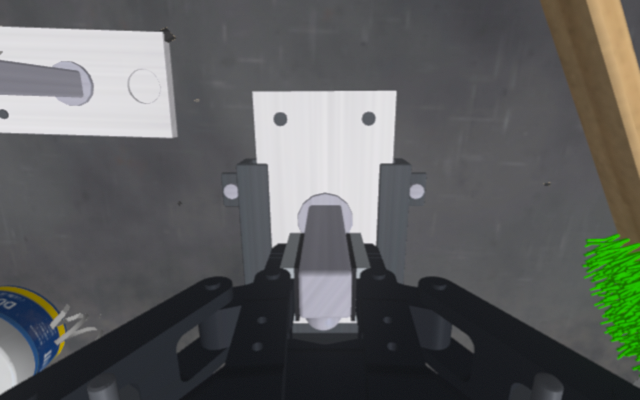

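The post is held (opening 0.228, about 19 mm, at 59 N), and the tray lies straight in the channel. Next I ease it up 2 mm and start the draw gently.

Request:
play_rows --increments "0 0 -0.03 0 0 0 1;0 0 -0.03 0 0 0 1;0 0 0 0 0 0 1;0.06 0 0 0 0 0 1;0.12 0 0 0 0 0 1;0.12 0 0 0 0 0 1;0.06 0 0 0 0 0 1;0 0 0 0 0 0 1"

```text
clock: 5.62
tcp_pos: [594.2, 238.6, 62.6]
tcp_rot: [-0.001, -0.019, 1.0, -0.0]
wrist_force: [0.4, -1.0, -4.1]
grip_width: 0.225
gripper_force: 58.8
```

Request:
play_rows --increments "0.1 0 0 0 0 0 1;0.2 0 0 0 0 0 1;0.3 0 0 0 0 0 1;0.3 0 0 0 0 0 1;0.3 0 0 0 0 0 1;0.2 0 0 0 0 0 1;0.1 0 0 0 0 0 1;0 0 0 0 0 0 1"

```text
clock: 6.28
tcp_pos: [534.4, 236.3, 62.9]
tcp_rot: [-0.001, -0.019, 1.0, -0.0]
wrist_force: [-0.7, 0.0, -3.7]
grip_width: 0.222
gripper_force: 58.8
```

Request:
play_rows --increments "0.1 0 0 0 0 0 1;0.2 0 0 0 0 0 1;0.3 0 0 0 0 0 1;0.3 0 0 0 0 0 1;0.3 0 0 0 0 0 1;0.2 0 0 0 0 0 1;0.1 0 0 0 0 0 1;0.1 0 0 0 0 0 1;0 0 0 0 0 0 1"

```text
clock: 7.03
tcp_pos: [471.2, 234.0, 62.9]
tcp_rot: [-0.0, -0.019, 1.0, -0.0]
wrist_force: [0.4, -0.5, -3.2]
grip_width: 0.23
gripper_force: 58.7
```

Run:
```python
from h import *
s=env.get_state();print({k:np.round(s[k],3) for k in ['clock','tcp_pos','tcp_rot','wrist_force','ft_torque','grip_width','gripper_force']})
a=env.snapshot('top');b=env.snapshot('scene');save(a,'top2.png');save(b,'scene2.png')
z=cv2.INTER_CUBIC
a=cv2.resize(a[100:300,190:330],(350,500),interpolation=z);b=cv2.resize(b[110:310,180:340],(400,500),interpolation=z)
save(np.hstack([a,b]),'d2.png')
```

```text
{'clock': np.float64(7.033), 'tcp_pos': array([471.157, 233.986,  62.943]), 'tcp_rot': array([-0.   , -0.019,  1.   , -0.   ]), 'wrist_force': array([ 0.449, -0.477, -3.234]), 'ft_torque': array([-0.077,  0.038, -0.03 ]), 'grip_width': np.float64(0.23), 'gripper_force': np.float64(58.74)}
```

View pics/d2.png

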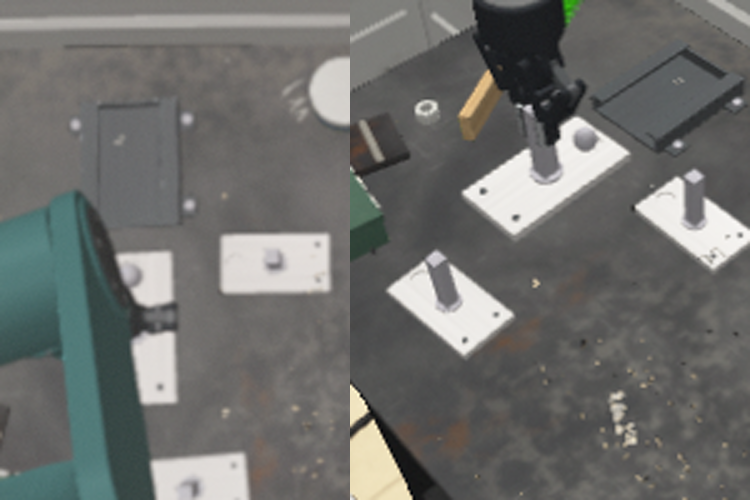

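The tray is clear of the keeper and the ball is in its pocket. Next I lift it, and work out the ring position from enlarged views.

Request:
play_rows --increments "0 0 -0.15 0 0 0 1;0 0 -0.3 0 0 0 1;0 0 -0.4 0 0 0 1;0 0 -0.5 0 0 0 1;0 0 -0.5 0 0 0 1;0 0 -0.5 0 0 0 1;0 0 -0.45 0 0 0 1;0 0 -0.35 0 0 0 1;0 0 -0.25 0 0 0 1;0 0 -0.15 0 0 0 1;0 0 -0.1 0 0 0 1;0 0 0 0 0 0 1"

```text
clock: 8.13
tcp_pos: [472.0, 234.1, 209.3]
tcp_rot: [0.0, -0.019, 1.0, 0.0]
wrist_force: [0.3, -0.3, -3.9]
grip_width: 0.231
gripper_force: 58.9
```

Run:
```python
from h import *
z=cv2.INTER_CUBIC
a=cv2.imread('pics/top1.png')[190:230,335:375];b=cv2.imread('pics/scene2.png')[210:255,335:380];c=cv2.imread('pics/w1.png')[30:110,5:105]
r=lambda i,w,h:cv2.resize(i,(w,h),interpolation=z)
cv2.imwrite('pics/r.png',np.hstack([r(a,240,240),r(b,270,270)[:240],r(c,300,240)]))
```

```text
(no output)
```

View pics/r.png

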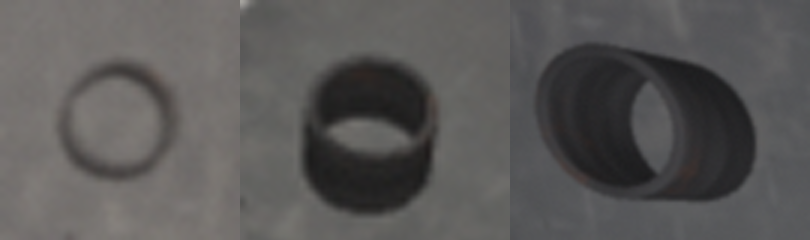

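Run:
```python
from h import *
print(plane([(354.7,209.7)],30,cam('top')).round(1))
print(plane([(357.2,227.4)],34,cam('scene')).round(1))
st=dict(tcp_rot=[0,-.018,.99984,0],tcp_pos=[612.83,239.38,231.22])
print(plane([(39.4,70)],34,cam('wrist',st)).round(1))
# check bias on known: post base of tray initial etc.
s=env.get_state();print(s['tcp_pos'],s['joint_positions'].round(2) if hasattr(s['joint_positions'],'round') else s['joint_positions'])
```

```text
[[522.6 -44.3  30. ]]
[[521.8 -44.7  34. ]]
[[521.5 -44.5  34. ]]
[471.98046903 234.05283095 209.30809035] [ 0.33  0.28  1.7  -0.    1.17 -1.28]
```

Request:
play_rows --increments "0 -0.1 0 0 0 0 1;0 -0.2 0 0 0 0 1;0 -0.3 0 0 0 0 1;0 -0.4 0 0 0 0 1;0.04 -0.5 0 0 0 0 1;0.04 -0.5 0 0 0 0 1;0.04 -0.5 0 0 0 0 1;0.04 -0.5 0 0 0 0 1;0.04 -0.5 0 0 0 0 1;0.04 -0.5 0 0 0 0 1;0.04 -0.5 0 0 0 0 1;0.04 -0.5 0 0 0 0 1"

```text
clock: 9.13
tcp_pos: [465.6, 31.6, 208.4]
tcp_rot: [-0.001, -0.019, 1.0, -0.0]
wrist_force: [-0.0, -0.5, -4.4]
grip_width: 0.228
gripper_force: 59.0
```

Request:
play_rows --increments "0.05 -0.5 0 0 0 0 1;0.05 -0.5 0 0 0 0 1;0 -0.4 0 0 0 0 1;0 -0.3 0 0 0 0 1;0 -0.2 0 0 0 0 1;0 -0.1 0 0 0 0 1;0 0 0 0 0 0 1;0 0 0 0 0 0 1;0 0 0 0 0 0 1"

```text
clock: 9.88
tcp_pos: [465.3, -45.9, 208.8]
tcp_rot: [-0.0, -0.019, 1.0, 0.0]
wrist_force: [0.1, 0.2, -4.6]
grip_width: 0.224
gripper_force: 59.0
```

Run:
```python
from h import *
s=env.get_state();print({k:np.round(s[k],4) for k in ['clock','tcp_pos','tcp_rot','wrist_force','grip_width']})
z=cv2.INTER_CUBIC
a=env.snapshot('top');b=env.snapshot('scene');w=env.snapshot('wrist')
save(a,'top3.png');save(b,'scene3.png');save(w,'w3.png')
r=lambda i,w,h:cv2.resize(i,(w,h),interpolation=z)
save(np.hstack([r(a[150:280,290:420],400,400),r(b[150:300,280:430],400,400)]),'d3.png')
for c in ['scene','top','wrist']:print(c,env.look_for('ball_center',c)[:1],env.look_for('wide_ring_center',c)[:1])
```

```text
{'clock': np.float64(9.8833), 'tcp_pos': array([465.2871, -45.8716, 208.7558]), 'tcp_rot': array([-3.000e-04, -1.920e-02,  9.998e-01,  2.000e-04]), 'wrist_force': array([ 0.0607,  0.2115, -4.5591]), 'grip_width': np.float64(0.224)}
scene [] [{'xy': [353.8, 236.0], 'conf': 0.66}]
top [] []
wrist [{'xy': [317.8, 322.1], 'conf': 0.53}] []
```

View pics/d3.png

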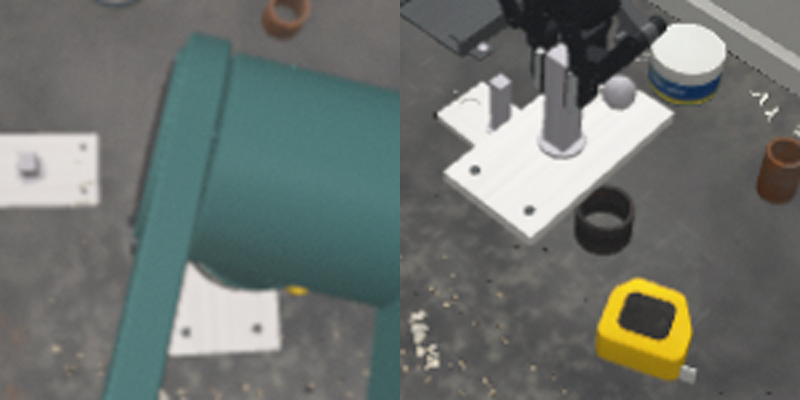

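Run:
```python
from h import *
C=cam('scene');s=env.get_state();x,y,zz=s['tcp_pos'];u=zz-57.2
print('ball',plane([(362.5,184.5)],u+19.5,C).round(1))
a=np.radians(2.2);R=np.array([[np.cos(a),-np.sin(a)],[np.sin(a),np.cos(a)]])
for p in [(-75,40),(-75,-40),(75,-40)]:
    q=R@p+[x,y]; print(proj([[*q,u+10]],C).round(1))
print('ball proj',proj([[*(R@[56,0]+[x,y]),u+19.5]],C).round(1))
```

```text
ball [[520.3 -47.8 171.2]]
[[297.3 213.7]]
[[329.8 238.6]]
[[383.8 191.9]]
ball proj [[361.5 183.1]]
```

Request:
play_rows --increments "-0.02 -0.01 0.08 0 0 0 1;0 0 0.15 0 0 0 1;0 0 0.22 0 0 0 1;0 0 0.26 0 0 0 1;0 0 0.26 0 0 0 1;0 0 0.24 0 0 0 1;0 0 0.2 0 0 0 1;0 0 0.14 0 0 0 1;0 0 0.08 0 0 0 1;0 0 0.05 0 0 0 1;0 0 0 0 0 0 1;0 0 0 0 0 0 1"

```text
clock: 11.33
tcp_pos: [466.7, -46.9, 141.9]
tcp_rot: [0.0, -0.019, 1.0, -0.0]
wrist_force: [-0.3, -0.3, -4.1]
grip_width: 0.226
gripper_force: 59.0
```

Request:
play_rows --increments "0 0 0 0 0 0 1;0 0 0 0 0 0 1;0 0 0 0 0 0 1;0 0 0 0 0 0 1;0 0 0 0 0 0 1;0 0 0 0 0 0 1"

```text
clock: 11.83
tcp_pos: [466.4, -46.8, 141.8]
tcp_rot: [0.0, -0.019, 1.0, -0.0]
wrist_force: [0.0, 0.8, -4.1]
grip_width: 0.228
gripper_force: 59.0
```

Run:
```python
from h import *
s=env.get_state();print({k:np.round(s[k],4) for k in ['clock','tcp_pos','tcp_rot','wrist_force','grip_width']})
b=env.snapshot('scene');save(b,'scene4.png')
save(cv2.resize(b[170:290,270:430],(800,600),interpolation=cv2.INTER_CUBIC),'d4.png')
C=cam('scene');x,y,zz=s['tcp_pos'];u=zz-57.2
a=np.radians(2.2);R=np.array([[np.cos(a),-np.sin(a)],[np.sin(a),np.cos(a)]])
f=lambda p,z:(((proj([[*(R@p+[x,y]),z]],C)[0]+.5-[270,170])*5)-.5).round()
for p in [(-75,40),(-75,-40),(75,-40)]: print(p,f(p,u+10))
print('ball',f([56,0],u+19.5))
```

```text
{'clock': np.float64(11.8333), 'tcp_pos': array([466.4221, -46.8279, 141.7851]), 'tcp_rot': array([ 1.000e-04, -1.900e-02,  9.998e-01, -1.000e-04]), 'wrist_force': array([ 0.0282,  0.7592, -4.0615]), 'grip_width': np.float64(0.2283)}
(-75, 40) [150. 331.]
(-75, -40) [301. 452.]
(75, -40) [555. 224.]
ball [450. 182.]
```

View pics/d4.png

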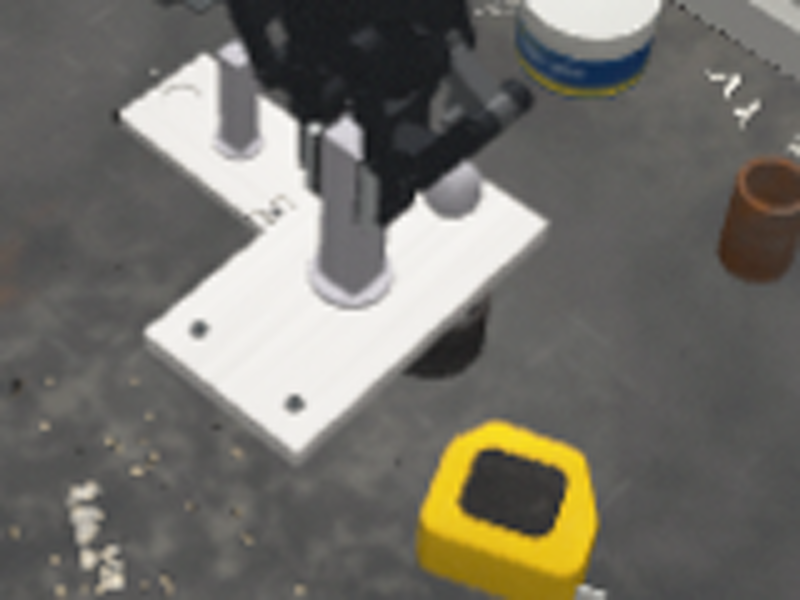

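Run:
```python
from h import *
C=cam('scene');L=[(146,331),(296,455),(549,221)]
P=plane([((a+.5)/5+269.5,(b+.5)/5+169.5) for a,b in L],94.6,C);print(P.round(1))
print('post', ((P[0]+P[2])/2).round(1))
d=P[0]-P[1];print(np.linalg.norm(d),np.degrees(np.arctan2(d[1],d[0]))-90, np.linalg.norm(P[2]-P[1]))
```

```text
[[388.9  -8.9  94.6]
 [390.8 -89.3  94.6]
 [542.4 -81.4  94.6]]
post [465.6 -45.2  94.6]
80.41203742212919 1.3372871738817764 151.82582843914085
```

```bash
python3 -c "
from workcell import env
print(env.close_job())"
```

```text
the job is handed in; nothing more can be done
None
```

I handed the job in at about 12 s. The tray is held level and still, about 5 cm above the wide ring, with the pocket centred to within about 2 mm and the ball still in it; the rings, tin and tape measure were left untouched, and no verdict came back.

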